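# Seat a mosaic panel in the corner of its half-built frame

## Robot

A 6-joint arm with a two-finger parallel gripper is mounted at the origin on the work surface. World frame = base frame: x ahead of the robot, y to its left, z up, the work surface at z = 0. Lengths are in m, angles in rad, forces in N, time in s.
With the tool pointing down it reaches from about 0.275 to 0.85 m from the base axis. Payload 19 kg.
Tool frame: the origin (TCP) lies between the finger pads; the fingertips stand 19 mm ahead of it and the grasp point (between the pads) is the TCP; z points along the fingers, y is the line along which they close (so a half turn about z gives the same grasp; the last joint's range is limited). The gripper opens to 85 mm and grips with 20 to 120 N. Pads are 22 mm wide; open, the fingers measure 114 mm over their backs; the gripper's body (76 mm by 85 mm) begins 54 mm behind the grasp point. The pads swing forward as they close: fully open they stand 13 mm farther back than shut.
Start: joints at [1.139, 0.15, 1.437, -0, 1.554, -0.134], TCP at [0.169, 0.55, 0.25] pointing down, gripper open.
Joint ranges: [-2.8, 2.8], [-0.68, 2.1], [0.12, 2.68], [-1.39, 4.53], [0.16, 2.79], [-2.81, 2.81]. Speed limits (rad/s): [1.89, 1.89, 2.22, 3.01, 3.01, 3.01].

## Interface

Orientations are given as a 3x3 rotation matrix whose columns are the frame's x, y, z axes.
In Python, from workcell import r gives the robot as it stands. The module is installed in compiled form; this text tells all that it offers.
- The arm moves only by the tool play_rows, never from a script. Its argument "plan" is a list of rows, each a list of 3 entries, a list of its own where there are three numbers: the shift along the tool's x, y, z in m, then the turn, a rotation vector about the tool's x, y, z in rad, then the finger opening in m, from 0 to 0.0854. A call has 1 to 10 rows; each row shifts and turns the commanded pose from where the row before left it, along the tool's axes as they then stand; what a row does not reach is not made up. A row lasts 1/8 s, in which the tool goes at most 62.5 mm and 10.7 degrees, less where a joint would pass 70% of its speed; a pose out of reach is approached as far as the arm can. A call is refused whole if a number of a shift passes 0.0625 or a number of a turn 0.188, either way. A call with a gripper value outside its range is refused whole. The fingers move at their own pace and stop on an object; "force" is the grip in N (left out, the last holds). Time passes only in rows, so rows that do not move let the fingers close. It gives the time, the measured TCP pose, the force, the opening and the grip force at its end, in the units of the state.
- r.get_obs(): the state, without advancing time (a new reading comes with each control period).
- r.snapshot(name): name is "scene" or "top" or "wrist"; returns a dict with "color" (400x640x3 uint8, red, green, blue), "range_z" (400x640 float32, m along the optical axis (not along the pixel's ray), 0 where there is no reading), "intrinsics" (3x3 intrinsics, pixels), "extrinsics" (4x4, takes a point from world to camera coordinates); the wrist camera has in their place "T_tool_cam" (4x4, takes a point from camera to tool coordinates, whose origin is the TCP and whose axes are the flange's). Camera axes: x right, y up, looking along -z (the intrinsics and any distortion apply to the point x, -y, -z); pixel columns grow to the right and rows downward; lengths in m; the calibration is good to about 2 mm. A picture is of the moment at which its call begins: read the wrist's pose just before it.
- r.finish_job(): hands the job in; it is judged then, once.
The state is a dict: "time": time; "q": joint angles; "qvel": joint speeds; "joint_torque": joint torques, N m; "eef_pos": TCP position; "ee_rot": TCP orientation; "contact_force": force on the tool from outside, world axes, zero at the start; "ft_torque": the same for the moment, N m; "gripper_width": opening from 0.0 (shut) to 1.0 (fully open); "finger_force": force on a finger pad.
Only numpy, scipy, OpenCV 4.12 (cv2) and the standard library are available. Lean on these libraries where they do the work, as an engineer would, in place of code of your own. Each camera call takes 0.05 s, during which the arm holds its last target. There are 200 camera calls.

## Task

Slide the mosaic panel along the work board, flat under the lips and spring clips of the two frame rails, until it is fully home in the frame's corner: square, and flush against the bottom of the rebate in both rails. Push gently, so that no stones crack or come loose, never let the panel tip up, and leave the jar, bowl, tweezers and nippers where they are.

Things in the scene. Friction and masses are not known exactly. Their poses are not given: they have to be found in the camera images.
- board: Plywood work board 250 (x) x 285 (y) x 12 mm thick, fixed flat on the bench, at a different place and turn (up to 25 degrees) each time. Origin: centre of its underside, on the bench. Screwed down on it are two joined rails of a wooden picture frame, an L: the far rail runs along its +x edge, the left rail along its +y edge, mitred where they meet. The rest of its top is bare.
- rebate_corner (a point): Innermost corner of the rebate (the space under the rails' lips), at the level of the board's top, 12 mm above the bench: the panel's corner must end here. Axes as the board's: the far rail's wall face is the plane x = 0 of this point, the left rail's the plane y = 0; the inside lies towards -x and -y.
- far_rail (a point): Middle of the far rail's wall face (rebate 172 mm long, along board y), at the level of the board's top. Rail profile, both rails: 15 mm high; an outer wall 12 mm wide from this face outwards, and a lip 12 mm wide that overhangs inwards from it, 3 mm thick, with 12 mm free height under it. The free ends are mitred at 45 degrees and reach 12 mm farther at the outside.
- left_rail (a point): Middle of the left rail's wall face (rebate 132 mm long, along board x), at the level of the board's top. Same profile as the far rail.
- far_clip (a point): Nose of the far rail's sprung steel hold-down clip, in a notch in the lip, 90 mm from the rebate corner and 7.5 mm above the board. The panel's 9 mm edge meets the nose about 10 mm short of home and lifts it 1.5 mm against a spring of 1.2 to 2.4 N: the push stiffens there by 3 to 6 N, then the clip drags lightly. Home is the hard stop beyond.
- left_clip (a point): Nose of the left rail's hold-down clip, 70 mm from the rebate corner; works as the far one.
- panel: Loose mosaic panel: grey backing 130 (x) x 170 (y) x 9 mm, a picture of coloured stones 5 mm proud on it, and a bare 9 mm high margin 14 mm wide all round. 0.3 to 0.6 kg, friction about 0.6. Too wide to grasp: push its edges. Origin: centre of its underside. Starts flat on the board, its centre 35 to 65 mm short of home in board x and y, up to 14 degrees askew; its +x edge goes in the far rail.
- panel_corner (a point): The panel's +x +y corner at its underside (65 mm, 85 mm from its centre): the corner that goes home. Sliding the panel takes 2 to 5 N on the bare board, up to about 14 N with both clips engaged; stones work loose if it is pushed with more than 30 N.
- jar: Glass jar of blue-green stones with a brass lid, diameter 64 mm, 82 mm high, standing on the bench; origin at the centre of its foot. To be left alone.
- bowl: White bowl of reddish stones, diameter 94 mm, 32 mm high, standing on the bench; origin at the centre of its foot. To be left alone.
- tweezers: Steel tweezers lying on the bench along their y axis, about 140 mm long, 9 mm high; origin below their middle. To be left alone.
- nippers: Tile nippers with red handles lying on the bench along their y axis, about 175 mm long, 55 mm wide, 16 mm high; origin below their middle. To be left alone.
There are look-alikes about, which are no part of the job. Of the things that look like the panel, the larger one is meant.

How it is judged:
At the end, for the whole second after the job is handed in: The panel lies flat and at rest with its corner within 1.5 mm of the rebate corner in both directions (2 mm in height) and its edges within 0.010 rad of parallel to the rails; the robot has let go (x of panel_corner in the frame of rebate_corner between -0.0015 and 0.0015 m and y of panel_corner in the frame of rebate_corner between -0.0015 and 0.0015 m and z of panel_corner in the frame of rebate_corner between -0.002 and 0.002 m and angle between the x axis of panel and the x axis of board, either way round below 0.01 rad and angle between panel's own z axis and vertical below 0.02 rad and linear speed of panel below 0.005 m/s); the robot touches nothing.
It fails at once if the panel is pushed or pressed with more than 30 N (contact force between the fingers and panel above 30 N).
It fails at once if the panel is tipped up by more than 0.12 rad (angle between panel's own z axis and vertical above 0.12 rad).
It fails at once if the jar, bowl, tweezers or nippers are moved by more than 20 mm (distance of any of jar, bowl, tweezers, nippers from where it was at the start of the episode above 0.02 m).
It also fails if it takes over 58 s, if anything falls off the work surface, if the arm or the gripper's body presses on something with over 40 N, if the wrist force passes 120 N, or if a joint passes its speed limit or range.

## Working session

There is one attempt and no reset: what is moved stays moved. The work goes in short steps, Python scripts to look and compute and a tool call to move; the robot and the scene stay as the last step left them, time stands still between calls to the robot, and variables do not carry over. Pictures are saved under pics/ and viewed, at most 10 in all, crops included, and the job is handed in when it is done.

Besides the shell and the picture viewer there is one more tool, called after ">>>" as name(argument=value, ...), one argument or row to a line, values as JSON. play_rows: Moves the arm, as the interface text tells. Its arguments: {"type":"object","properties":{"plan":{"type":"array"},"force":{"type":"number"}},"required":["plan"]}

```bash
mkdir -p pics
cat > h.py <<'E'
import numpy as np, cv2
from workcell import r
def snap(n):
    o=r.get_obs(); s=r.snapshot(n)
    if 'extrinsics' in s: cw=np.linalg.inv(s['extrinsics'])
    else:
        T=np.eye(4);T[:3,:3]=o['ee_rot'];T[:3,3]=o['eef_pos'];cw=T@s['T_tool_cam']
    return s,cw
def cloud(s,cw):
    K=np.array(s['intrinsics']);z=s['range_z'];v,u=np.mgrid[:z.shape[0],:z.shape[1]]
    P=np.stack([(u-K[0,2])/K[0,0]*z,-(v-K[1,2])/K[1,1]*z,-z],-1)
    return P@cw[:3,:3].T+cw[:3,3]
E
python3 - <<'E'
from h import *
ims=[]
for n in('top','scene'):
    s,cw=snap(n);np.savez(n+'.npz',P=cloud(s,cw),c=s['color'],z=s['range_z'],K=s['intrinsics'],cw=cw)
    cv2.imwrite(f'pics/{n}0.png',s['color'][:,:,::-1]); print(n,cw.round(3),list(s.keys()))
o=r.get_obs();print(o)
E
```

```text
top [[-0.017  0.993 -0.115  0.472]
 [-1.    -0.016  0.008  0.017]
 [ 0.006  0.115  0.993  0.951]
 [ 0.     0.     0.     1.   ]] ['color', 'range_z', 'intrinsics', 'extrinsics']
scene [[ 0.397 -0.765  0.507  0.995]
 [ 0.918  0.337 -0.209 -0.18 ]
 [-0.011  0.549  0.836  0.76 ]
 [ 0.     0.     0.     1.   ]] ['color', 'range_z', 'intrinsics', 'extrinsics']
{'time': 0.1, 'q': array([ 1.13898289e+00,  1.50950265e-01,  1.43790003e+00,  1.83178190e-05,
        1.55384056e+00, -1.34000170e-01]), 'qvel': array([ 0.00018946,  0.00075894,  0.00021823, -0.00036576, -0.0001009 ,
        0.0010843 ]), 'joint_torque': array([ 5.96372804e-03, -7.14391351e+01, -5.71792960e+01, -1.52176208e-04,
        7.26396553e-03, -5.66153801e-05]), 'eef_pos': array([0.16865602, 0.54951065, 0.24976103]), 'ee_rot': array([[-9.55980295e-01,  2.93430485e-01, -4.76251809e-04],
       [ 2.93430825e-01,  9.55979796e-01, -9.89730881e-04],
       [ 1.64869895e-04, -1.08591018e-03, -9.99999397e-01]]), 'contact_force': array([-0.4955514 , -0.11007946,  0.26541142]), 'ft_torque': array([ 0.01295683, -0.0118874 , -0.03351286]), 'finger_force': 0.0, 'gripper_width': 0.9975083574396834}
```

View pics/top0.png

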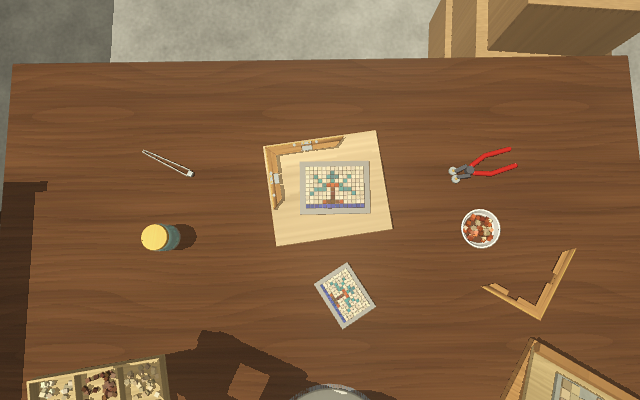

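View pics/scene0.png

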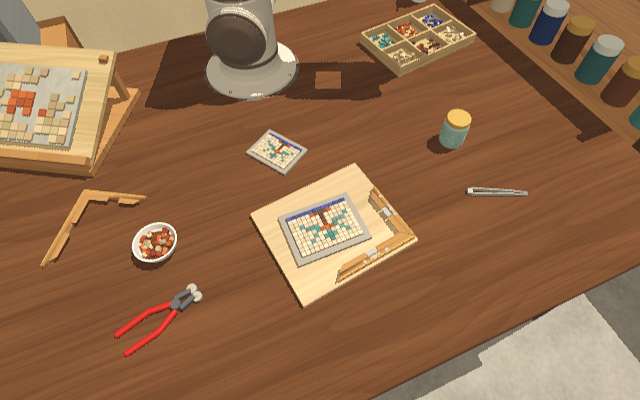

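The top view shows the board with its L frame corner near (265,147), the panel at (300–370, 162–214) inside it, and a smaller look-alike at (345,295). The jar is at (158,237), the tweezers at (168,163), the nippers at (483,165) and the bowl at (480,228). The scene view agrees with this.

```bash
cat >> h.py <<'E'
def onplane(s_K,cw,uv,z):
    uv=np.asarray(uv,float).reshape(-1,2);K=s_K
    d=np.c_[(uv[:,0]-K[0,2])/K[0,0],-(uv[:,1]-K[1,2])/K[1,1],-np.ones(len(uv))]@cw[:3,:3].T
    return cw[:3,3]+d*((z-cw[2,3])/d[:,2])[:,None]
def rect(mask,K,cw,z):
    n,l,st,_=cv2.connectedComponentsWithStats(mask.astype(np.uint8));i=1+np.argmax(st[1:,4]);
    c=max(cv2.findContours((l==i).astype(np.uint8),cv2.RETR_EXTERNAL,cv2.CHAIN_APPROX_NONE)[0],key=cv2.contourArea)
    X=onplane(K,cw,c,z)[:,:2]
    R=cv2.minAreaRect((X*1000).astype(np.float32));return R,cv2.boxPoints(R),l==i
E
python3 - <<'E'
from h import *
d=np.load('top.npz');P=d['P'];c=d['c'];K=d['K'];cw=d['cw']
print(K)
hsv=cv2.cvtColor(c,cv2.COLOR_RGB2HSV)
for v,u in((290,230),(190,285),(210,335),(200,300),(146,300),(185,278),(190,335),(140,360)):print(u,v) if 0 else print(v if 0 else (v,u),)if 0 else None
for u,v in((230,290),(285,190),(335,210),(303,195),(300,150),(277,200),(335,180),(360,140),(308,146),(279,177)):print(u,v,P[v,u].round(4),hsv[v,u])
E
```

```text
[[385.44901965   0.         320.54911247]
 [  0.         385.44901965 199.58972512]
 [  0.           0.           1.        ]]
230 290 [0.3666 0.2314 0.0018] [ 13 152 119]
285 190 [0.6065 0.0966 0.0105] [ 20  89 241]
335 210 [ 0.5543 -0.0251  0.0193] [ 22  42 199]
303 195 [0.5918 0.052  0.0226] [ 23  42 200]
300 150 [0.7019 0.0577 0.0296] [ 17 146 203]
277 200 [0.58   0.1145 0.028 ] [ 17 142 210]
335 180 [ 0.627  -0.0264  0.0255] [ 19  65 254]
360 140 [ 0.7288 -0.0914  0.0145] [ 20  90 239]
308 146 [0.7109 0.038  0.0322] [ 28  22 205]
279 177 [0.6391 0.1111 0.0113] [ 18 106 149]
```

Run:
```python
from h import *
d=np.load('top.npz');P=d['P'];c=d['c'];K=d['K'];cw=d['cw']
hsv=cv2.cvtColor(c,cv2.COLOR_RGB2HSV)
win=np.zeros(c.shape[:2],bool);win[120:255,250:400]=1
hi=win&(P[...,2]>0.006)
R,b,_=rect(hi,K,cw,0.012);print('board',R,b.tolist())
pm=np.zeros_like(win);pm[158:222,292:380]=1
pm&=(P[...,2]>0.0165)
R,b,_=rect(pm,K,cw,0.021);print('panel',R,b.tolist())
s,cw=snap('wrist');print(s['T_tool_cam'].round(4),s['intrinsics'])
```

```text
board ((612.7939453125, -4.9961090087890625), (250.17454528808594, 286.43017578125), 7.450861930847168) [[470.1913146972656, 120.78893280029297], [507.3343811035156, -163.22274780273438], [755.3966064453125, -130.78115844726562], [718.2535400390625, 153.23052978515625]]
panel ((610.250244140625, -25.07042694091797), (132.4701690673828, 170.36624145507812), 0.2360610067844391) [[543.664794921875, 59.83907699584961], [544.36669921875, -110.52571105957031], [676.835693359375, -109.97993469238281], [676.1337890625, 60.384857177734375]]
[[-2.000e-04  9.474e-01  3.202e-01  8.300e-02]
 [ 1.000e+00  4.000e-04 -6.000e-04 -7.000e-04]
 [-7.000e-04  3.202e-01 -9.474e-01 -1.224e-01]
 [ 0.000e+00  0.000e+00  0.000e+00  1.000e+00]] [[307.00204422   0.         319.83906021]
 [  0.         307.00204422 196.38993354]
 [  0.           0.           1.        ]]
```

>>> play_rows(
  plan=[
    [[0, 0, 0], [0, 0, -0.143], 0.0854],
    [[0, 0, 0], [0, 0, -0.143], 0.0854],
    [[0, 0, 0], [0, 0, -0.143], 0.0854],
    [[-0.037, -0.047, 0.006], [0, 0, 0], 0.0854],
    [[-0.037, -0.047, 0.006], [0, 0, 0], 0.0854],
    [[-0.037, -0.047, 0.006], [0, 0, 0], 0.0854],
    [[-0.037, -0.047, 0.006], [0, 0, 0], 0.0854],
    [[-0.037, -0.047, 0.006], [0, 0, 0], 0.0854],
    [[-0.037, -0.047, 0.006], [0, 0, 0], 0.0854],
    [[-0.037, -0.047, 0.006], [0, 0, 0], 0.0854],
  ],
)

```text
time: 1.4
eef_pos: [0.4696, 0.2557, 0.2081]
ee_rot: [[-0.991, -0.131, 0.0], [-0.131, 0.991, 0.0], [-0.0, 0.0, -1.0]]
contact_force: [-0.1, 1.4, -0.5]
gripper_width: 1.003
finger_force: 0.0
```

>>> play_rows(
  plan=[
    [[-0.037, -0.047, 0.006], [0, 0, 0], 0.0854],
    [[-0.037, -0.047, 0.006], [0, 0, 0], 0.0854],
    [[-0.037, -0.047, 0.006], [0, 0, 0], 0.0854],
    [[-0.037, -0.047, 0.006], [0, 0, 0], 0.0854],
    [[-0.037, -0.047, 0.006], [0, 0, 0], 0.0854],
    [[0, 0, 0], [0, 0, 0], 0.0854],
    [[0, 0, 0], [0, 0, 0], 0.0854],
  ],
)

```text
time: 2.28
eef_pos: [0.6824, 0.0487, 0.1778]
ee_rot: [[-0.991, -0.13, -0.001], [-0.13, 0.991, 0.0], [0.001, 0.0, -1.0]]
contact_force: [-0.6, 0.6, -0.6]
gripper_width: 1.002
finger_force: 0.0
```

Run:
```python
from h import *
s,cw=snap('wrist');np.savez('w1.npz',P=cloud(s,cw),c=s['color'],z=s['range_z'],K=s['intrinsics'],cw=cw)
cv2.imwrite('pics/w1.png',s['color'][:,:,::-1]);o=r.get_obs();print(o['eef_pos'],o['ee_rot'],cw.round(3))
```

```text
[0.68218365 0.04926195 0.17831753] [[-9.91345496e-01 -1.31278228e-01 -3.65959342e-04]
 [-1.31278276e-01  9.91345551e-01  1.10342263e-04]
 [ 3.48306629e-04  1.57429817e-04 -9.99999927e-01]] [[-0.13  -0.94  -0.317  0.6  ]
 [ 0.991 -0.123 -0.042  0.037]
 [ 0.001 -0.319  0.948  0.3  ]
 [ 0.     0.     0.     1.   ]]
```

View pics/w1.png

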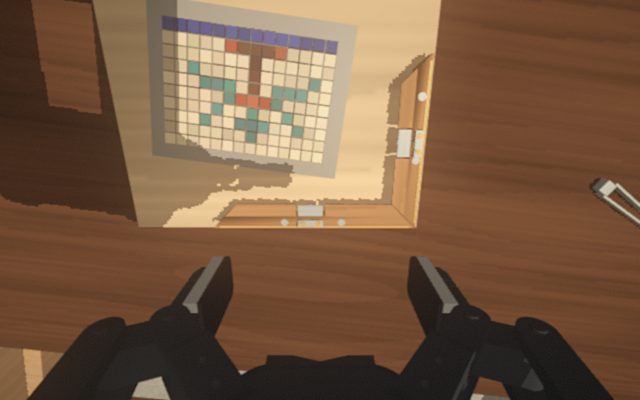

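The wrist view shows the rails' corner at (417,227), the far rail along v≈205–227, the left rail along u≈392–430 and the panel's corner near (335,178). The white clips are at (310,211) and (405,143).

Run:
```python
from h import *
d=np.load('w1.npz');P=d['P'];c=d['c'];K=d['K'];cw=d['cw'];z=d['z']
R=cv2.getRotationMatrix2D
m=np.zeros(z.shape,bool);m[:245,:]=1
m&=(z>0)
hsv=cv2.cvtColor(c,cv2.COLOR_RGB2HSV)
# board +x,+y edges: outer boundary of z>6mm
hi=m&(P[...,2]>0.006)&(P[...,2]<0.05)
def fit(uv,zz):
    X=onplane(K,cw,uv,zz)[:,:2]
    for _ in range(3):
        vx,vy,x0,y0=cv2.fitLine((X*1000).astype(np.float32),cv2.DIST_HUBER,0,.01,.01).ravel()
        e=(X*1000-[x0,y0])@[-vy,vx]; X=X[abs(e)<max(1,2*e.std())]
    a=np.degrees(np.arctan2(vy,vx));return a,(x0,y0),e.std()
def lastv(mask,us): return np.array([(u,np.where(mask[:,u])[0].max()+.5) for u in us if mask[:,u].any()])
def lastu(mask,vs): return np.array([(np.where(mask[v])[0].max()+.5,v) for v in vs if mask[v].any()])
bx=lastv(hi,range(150,210));print('board+x',fit(bx,.012))
by=lastu(hi,range(5,45));print('board+y',fit(by,.012))
rx=lastv(hi,range(240,400));print('rail outer x at .027',fit(rx,.027))
ry=lastu(hi,range(75,200));print('rail outer y at .027',fit(ry,.027))
# lip inner edges
top=m&(P[...,2]>0.0235)&(P[...,2]<.04)
def firstv(mask,us,lo): return np.array([(u,lo+np.where(mask[lo:,u])[0].min()-.5) for u in us if mask[lo:,u].any()])
print('lip x',fit(firstv(top,[*range(245,290),*range(330,380)],190),.027))
print('lip y',fit(np.array([(375+np.where(top[v,375:])[0].min()-.5,v) for v in [*range(85,120),*range(165,190)] if top[v,375:].any()]),.027))
# panel: height mask
pm=np.zeros_like(m);pm[:185,140:362]=1;pm&=m&(P[...,2]>.0165)
l=pm
px=lastv(l,range(175,325));print('panel+x',fit(px,.021))
py=lastu(l,range(40,165));print('panel+y',fit(py,.021))
pn=np.array([(np.where(l[v])[0].min()-.5,v) for v in range(20,145)]);print('panel-y',fit(pn,.021))
pf=np.array([(u,np.where(l[:,u])[0].min()-.5) for u in range(185,345)]);print('panel-x',fit(pf,.021))
```

```text
board+x (np.float32(-82.53774), (np.float32(746.6045), np.float32(-82.59051)), np.float64(1.269168507596328e-05))
board+y (np.float32(7.4660716), (np.float32(533.7427), np.float32(127.819466)), np.float64(0.23403862962540722))
rail outer x at .027 (np.float32(-82.537964), (np.float32(722.5483), np.float32(57.261765)), np.float64(3.015327682696369e-06))
rail outer y at .027 (np.float32(79.55499), (np.float32(629.08124), np.float32(222.71877)), np.float64(21.717485306466333))
lip x (np.float32(-82.53371), (np.float32(700.5406), np.float32(34.128494)), np.float64(9.942029766579363e-06))
lip y (np.float32(7.3604856), (np.float32(625.83264), np.float32(109.00536)), np.float64(0.2769328950471061))
panel+x (np.float32(89.874954), (np.float32(673.9518), np.float32(-18.409716)), np.float64(0.2847034534556706))
panel+y (np.float32(-0.14335121), (np.float32(605.6036), np.float32(60.913685)), np.float64(0.2490622960422071))
panel-y (np.float32(-0.21955284), (np.float32(614.4148), np.float32(-108.3653)), np.float64(0.2476241142558586))
panel-x (np.float32(89.897705), (np.float32(544.51385), np.float32(-13.901861)), np.float64(0.20752863745034864))
```

>>> play_rows(
  plan=[
    [[0.046, -0.0125, 0.015], [0, 0, 0], 0.0854],
    [[0.046, -0.0125, 0.015], [0, 0, 0], 0.0854],
    [[0.046, -0.0125, 0.015], [0, 0, 0], 0.0854],
    [[0.046, -0.0125, 0.025], [0, 0, 0], 0.0854],
    [[0, 0, 0.04], [0, 0, 0], 0.0854],
    [[0, 0, 0.02], [0, 0, 0], 0.0854],
    [[0, 0, 0], [0, 0, 0], 0.0854],
    [[0, 0, 0], [0, 0, 0], 0.0854],
  ],
)

```text
time: 3.32
eef_pos: [0.5072, -0.0245, 0.0496]
ee_rot: [[-0.991, -0.132, 0.002], [-0.132, 0.991, -0.0], [-0.001, -0.001, -1.0]]
contact_force: [-0.6, -0.5, 0.9]
gripper_width: 1.001
finger_force: 0.0
```

Run:
```python
from h import *
s,cw=snap('wrist');o=r.get_obs();P=cloud(s,cw)
print(o['eef_pos'],o['contact_force'])
cv2.imwrite('pics/w2.png',s['color'][:,:,::-1])
T=np.eye(4);T[:3,:3]=o['ee_rot'];T[:3,3]=o['eef_pos']
Q=(P-T[:3,3])@T[:3,:3]
m=(s['range_z']>0)&(abs(Q[...,0])<.014)&(abs(Q[...,1])>.038)&(abs(Q[...,1])<.062)&(Q[...,2]>-.03)&(P[...,2]>.017)
q=Q[m];
for sgn in(1,-1):
    a=q[q[:,1]*sgn>0]; print(len(a),a.min(0),a.max(0),np.percentile(a[:,2],[90,98]))
```

```text
[ 0.50732638 -0.02473458  0.04962703] [ 0.00381911  0.05586051 -0.15418625]
2535 [-0.01052084  0.04172125 -0.02999441] [0.01297455 0.05653199 0.00784158] [-0.00021229  0.00477858]
2543 [-0.01063527 -0.05704825 -0.02999708] [ 0.01304303 -0.04230306  0.00771475] [-0.00025984  0.00477995]
```

View pics/w2.png

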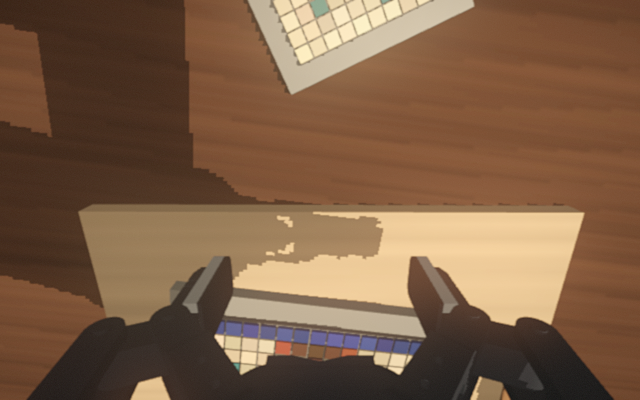

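The fingers stand behind the panel's near edge (170–430, 290–310), over bare board, with the tips about 6–8 mm below the TCP. Next I lower them and start the push.

>>> play_rows(
  plan=[
    [[0, 0, 0.02], [0, 0, 0], 0.0854],
    [[0, 0, 0.008], [0, 0, 0], 0.0854],
    [[0, 0, 0], [0, 0, 0], 0.0854],
    [[-0.006, 0, 0], [0, 0, 0], 0.0854],
    [[-0.006, 0, 0], [0, 0, 0], 0.0854],
    [[-0.004, 0, 0], [0, 0, 0], 0.0854],
    [[-0.003, 0, 0], [0, 0, 0], 0.0854],
    [[-0.003, 0, 0], [0, 0, 0], 0.0854],
  ],
)

```text
time: 4.38
eef_pos: [0.5286, -0.0222, 0.0202]
ee_rot: [[-0.991, -0.131, -0.001], [-0.131, 0.991, -0.0], [0.001, -0.0, -1.0]]
contact_force: [-3.7, -1.7, 0.2]
gripper_width: 1.0
finger_force: 1.7
```

>>> play_rows(
  plan=[
    [[-0.003, 0, 0], [0, 0, 0], 0.0854],
    [[-0.003, 0, 0], [0, 0, 0], 0.0854],
    [[-0.003, 0, 0], [0, 0, 0], 0.0854],
    [[-0.003, 0, 0], [0, 0, 0], 0.0854],
  ],
)

```text
time: 4.88
eef_pos: [0.5407, -0.0206, 0.0203]
ee_rot: [[-0.991, -0.131, -0.0], [-0.131, 0.991, -0.0], [0.0, -0.0, -1.0]]
contact_force: [-3.2, -0.4, 0.4]
gripper_width: 1.001
finger_force: 1.5
```

>>> play_rows(
  plan=[
    [[-0.003, 0, -0.0005], [0, 0, 0], 0.0854],
    [[-0.003, 0, 0], [0, 0, 0], 0.0854],
    [[-0.003, 0, 0], [0, 0, 0], 0.0854],
    [[-0.003, 0, 0], [0, 0, 0], 0.0854],
    [[-0.003, 0, 0], [0, 0, 0], 0.0854],
    [[-0.003, 0, 0], [0, 0, 0], 0.0854],
    [[-0.003, 0, 0], [0, 0, 0], 0.0854],
  ],
)

```text
time: 5.75
eef_pos: [0.5615, -0.0178, 0.0208]
ee_rot: [[-0.991, -0.131, -0.0], [-0.131, 0.991, -0.0], [0.0, -0.0, -1.0]]
contact_force: [-2.6, 0.2, -0.4]
gripper_width: 1.003
finger_force: 1.4
```

Run:
```python
from h import *
s,cw=snap('top');o=r.get_obs();cv2.imwrite('pics/t2.png',cv2.resize(s['color'][120:260,240:410,::-1],None,fx=4,fy=4,interpolation=cv2.INTER_CUBIC))
print(o['eef_pos'],o['contact_force'])
```

```text
[ 0.5618011  -0.01779078  0.02083607] [-1.41766088  0.62928553 -0.03837115]
```

View pics/t2.png

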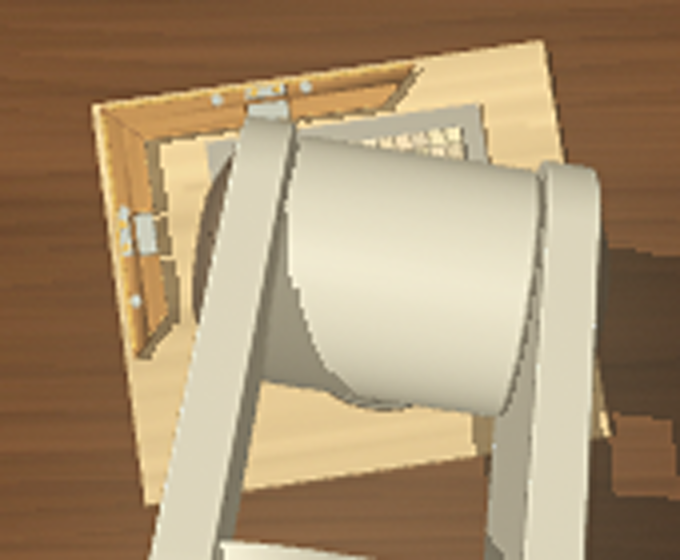

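The panel is now square to the frame and its front edge has reached the far rail's lip, about 15 mm short of home. I push on slowly through the clip.

>>> play_rows(
  plan=[
    [[-0.002, 0, 0], [0, 0, 0], 0.0854],
    [[-0.002, 0, 0], [0, 0, 0], 0.0854],
    [[-0.002, 0, 0], [0, 0, 0], 0.0854],
    [[-0.001, 0, 0], [0, 0, 0], 0.0854],
  ],
)

```text
time: 6.3
eef_pos: [0.5684, -0.0169, 0.0208]
ee_rot: [[-0.991, -0.131, -0.0], [-0.131, 0.991, -0.0], [0.0, -0.0, -1.0]]
contact_force: [-4.1, -0.8, 1.7]
gripper_width: 1.001
finger_force: 1.8
```

>>> play_rows(
  plan=[
    [[-0.0015, 0, 0], [0, 0, 0], 0.0854],
    [[-0.0015, 0, 0], [0, 0, 0], 0.0854],
    [[-0.0015, 0, 0], [0, 0, 0], 0.0854],
  ],
)

```text
time: 6.68
eef_pos: [0.5723, -0.0164, 0.0207]
ee_rot: [[-0.991, -0.131, -0.001], [-0.131, 0.991, -0.0], [0.001, -0.0, -1.0]]
contact_force: [-7.7, -1.5, 4.4]
gripper_width: 0.999
finger_force: 4.5
```

>>> play_rows(
  plan=[
    [[-0.001, 0, 0], [0, 0, 0], 0.0854],
    [[-0.001, 0, 0], [0, 0, 0], 0.0854],
  ],
)

```text
time: 6.92
eef_pos: [0.5744, -0.0161, 0.0208]
ee_rot: [[-0.991, -0.131, -0.001], [-0.131, 0.991, -0.0], [0.001, 0.0, -1.0]]
contact_force: [-7.1, -1.7, 3.1]
gripper_width: 0.998
finger_force: 3.9
```

>>> play_rows(
  plan=[
    [[-0.001, 0, 0], [0, 0, 0], 0.0854],
    [[-0.0005, 0, 0], [0, 0, 0], 0.0854],
  ],
)

```text
time: 7.18
eef_pos: [0.5758, -0.0159, 0.0207]
ee_rot: [[-0.991, -0.131, -0.001], [-0.131, 0.991, -0.0], [0.001, 0.0, -1.0]]
contact_force: [-8.8, -0.6, 4.0]
gripper_width: 1.001
finger_force: 4.0
```

>>> play_rows(
  plan=[
    [[-0.0005, 0, 0], [0, 0, 0], 0.0854],
    [[-0.0003, 0, 0], [0, 0, 0], 0.0854],
  ],
)

```text
time: 7.42
eef_pos: [0.5766, -0.0158, 0.0208]
ee_rot: [[-0.991, -0.131, -0.001], [-0.131, 0.991, -0.0], [0.001, -0.0, -1.0]]
contact_force: [-6.5, -2.2, 3.9]
gripper_width: 0.999
finger_force: 3.9
```

>>> play_rows(
  plan=[
    [[-0.0004, 0, 0], [0, 0, 0], 0.0854],
    [[-0.0004, 0, 0], [0, 0, 0], 0.0854],
  ],
)

```text
time: 7.68
eef_pos: [0.5774, -0.0157, 0.0207]
ee_rot: [[-0.991, -0.131, -0.001], [-0.131, 0.991, -0.0], [0.001, 0.0, -1.0]]
contact_force: [-8.4, -1.4, 3.0]
gripper_width: 0.999
finger_force: 3.9
```

>>> play_rows(
  plan=[
    [[-0.0004, 0, 0], [0, 0, 0], 0.0854],
    [[-0.0003, 0, 0], [0, 0, 0], 0.0854],
  ],
)

```text
time: 7.92
eef_pos: [0.5781, -0.0156, 0.0207]
ee_rot: [[-0.991, -0.131, -0.001], [-0.131, 0.991, -0.0], [0.001, -0.0, -1.0]]
contact_force: [-8.4, -1.0, 2.2]
gripper_width: 0.998
finger_force: 3.9
```

>>> play_rows(
  plan=[
    [[-0.0003, 0, 0], [0, 0, 0], 0.0854],
    [[-0.0002, 0, 0], [0, 0, 0], 0.0854],
  ],
)

```text
time: 8.18
eef_pos: [0.5786, -0.0156, 0.0208]
ee_rot: [[-0.991, -0.131, -0.001], [-0.131, 0.991, -0.0], [0.001, -0.0, -1.0]]
contact_force: [-7.6, -1.3, 3.2]
gripper_width: 0.998
finger_force: 4.0
```

>>> play_rows(
  plan=[
    [[-0.0003, 0, 0], [0, 0, 0], 0.0854],
    [[-0.0003, 0, 0], [0, 0, 0], 0.0854],
  ],
)

```text
time: 8.43
eef_pos: [0.579, -0.0155, 0.0207]
ee_rot: [[-0.991, -0.131, -0.001], [-0.131, 0.991, -0.0], [0.001, 0.0, -1.0]]
contact_force: [-11.2, -1.4, 6.0]
gripper_width: 1.001
finger_force: 5.2
```

>>> play_rows(
  plan=[
    [[-0.0003, 0, 0], [0, 0, 0], 0.0854],
    [[-0.0003, 0, 0], [0, 0, 0], 0.0854],
  ],
)

```text
time: 8.68
eef_pos: [0.5792, -0.0155, 0.0207]
ee_rot: [[-0.991, -0.131, -0.003], [-0.131, 0.991, -0.0], [0.003, 0.0, -1.0]]
contact_force: [-15.8, -2.3, 7.7]
gripper_width: 0.999
finger_force: 7.8
```

>>> play_rows(
  plan=[
    [[-0.0003, 0, 0], [0, 0, 0], 0.0854],
    [[-0.0003, 0, 0], [0, 0, 0], 0.0854],
  ],
)

```text
time: 8.93
eef_pos: [0.5792, -0.0154, 0.0206]
ee_rot: [[-0.991, -0.131, -0.004], [-0.131, 0.991, -0.0], [0.004, 0.0, -1.0]]
contact_force: [-20.2, -3.9, 10.7]
gripper_width: 0.996
finger_force: 10.3
```

The push came to the hard stop: x stopped advancing while the force rose to 20 N. I now retreat, lift, and go round to the panel's −y edge with a quarter turn.

>>> play_rows(
  plan=[
    [[0.01, 0, 0], [0, 0, 0], 0.0854],
    [[0.02, 0, 0], [0, 0, 0], 0.0854],
    [[0, 0, -0.05], [0, 0, 0], 0.0854],
    [[-0.031, -0.041, -0.01], [0, 0, 0], 0.0854],
    [[-0.031, -0.041, -0.01], [0, 0, 0], 0.0854],
    [[-0.031, -0.041, -0.01], [0, 0, 0], 0.0854],
    [[0, 0, 0], [0, 0, 0.1745], 0.0854],
    [[0, 0, 0], [0, 0, 0.1745], 0.0854],
    [[0, 0, 0], [0, 0, 0.1745], 0.0854],
  ],
)

```text
time: 10.05
eef_pos: [0.6595, -0.1292, 0.1008]
ee_rot: [[-0.922, 0.388, 0.001], [0.388, 0.922, -0.0], [-0.001, 0.0, -1.0]]
contact_force: [0.5, 0.4, -0.8]
gripper_width: 0.999
finger_force: 0.0
```

>>> play_rows(
  plan=[
    [[0, 0, 0], [0, 0, 0.1745], 0.0854],
    [[0, 0, 0], [0, 0, 0.1745], 0.0854],
    [[0, 0, 0], [0, 0, 0.1745], 0.0854],
    [[0, 0, 0], [0, 0, 0.1745], 0.0854],
    [[0, 0, 0], [0, 0, 0.1745], 0.0854],
    [[0, 0, 0], [0, 0, 0.1745], 0.0854],
    [[0, 0, 0], [0, 0, 0], 0.0854],
    [[0, 0, 0], [0, 0, 0], 0.0854],
  ],
)

```text
time: 11.05
eef_pos: [0.6594, -0.129, 0.1009]
ee_rot: [[-0.135, 0.991, 0.0], [0.991, 0.135, -0.0], [-0.0, 0.0, -1.0]]
contact_force: [-0.1, 0.7, -0.6]
gripper_width: 0.999
finger_force: 0.0
```

Run:
```python
from h import *
s,cw=snap('wrist');o=r.get_obs()
np.savez('w3.npz',P=cloud(s,cw),c=s['color'],z=s['range_z'],K=s['intrinsics'],cw=cw)
cv2.imwrite('pics/w3.png',s['color'][:,:,::-1])
p=o['eef_pos'];a=np.radians(7.46);R=np.array([[np.cos(a),np.sin(a)],[-np.sin(a),np.cos(a)]])
print(p,R@p[:2],np.degrees(np.arctan2(o['ee_rot'][1,0],o['ee_rot'][0,0])))
```

```text
[ 0.65935385 -0.12900195  0.10086513] [ 0.63702407 -0.2135166 ] 97.7348171246325
```

View pics/w3.png

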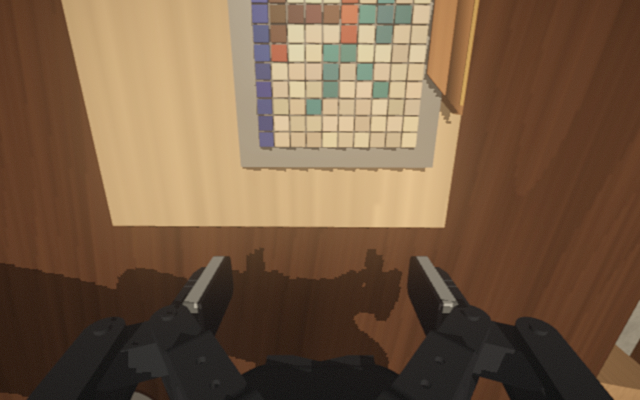

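The panel's −y edge runs from (240,167) to (433,167), under the far rail on the right. The fingers hover over the board strip beyond it, and nothing is in the way. I check its pose in numbers.

```bash
cat > pan.py <<'E'
from h import *
a=np.radians(7.46);RB=np.array([[np.cos(a),np.sin(a)],[-np.sin(a),np.cos(a)]])
def fit(X):
    X=X*1000
    for _ in range(4):
        vx,vy,x0,y0=cv2.fitLine(X.astype(np.float32),cv2.DIST_HUBER,0,.01,.01).ravel()
        e=(X-[x0,y0])@[-vy,vx]; X=X[abs(e)<max(.8,2*e.std())]
    return 'ang %.2f at %.1f %.1f sd %.2f n %d'%(np.degrees(np.arctan2(vy,vx)),x0,y0,e.std(),len(X))
E
python3 - <<'E'
from pan import *
d=np.load('w3.npz');P=d['P'];K=d['K'];cw=d['cw']
m=(P[...,2]>.0165)&(d['z']>0);m[190:]=0
uv=np.array([(u,np.where(m[:,u])[0].max()+.5) for u in range(250,425)])
print('-y edge (board frame)',fit(onplane(K,cw,uv,.021)[:,:2]@RB.T))
uv=np.array([(np.where(m[v])[0].min()-.5,v) for v in range(10,155)])
print('-x edge',fit(onplane(K,cw,uv,.021)[:,:2]@RB.T))
hb=(P[...,2]>.006)&(d['z']>0);hb[245:]=0
uv=np.array([(u,np.where(hb[:,u])[0].max()+.5) for u in range(130,430)])
print('board -y',fit(onplane(K,cw,uv,.012)[:,:2]@RB.T))
E
```

```text
-y edge (board frame) ang -0.18 at 653.8 -178.7 sd 0.20 n 174
-x edge ang -89.97 at 582.3 -126.5 sd 0.18 n 145
board -y ang -0.01 at 600.2 -226.5 sd 0.21 n 299
```

>>> play_rows(
  plan=[
    [[0, 0, 0.04], [0, 0, 0.005], 0.0854],
    [[0, 0, 0.03], [0, 0, 0], 0.0854],
    [[0, 0, 0.01], [0, 0, 0], 0.0854],
    [[0, 0, 0], [0, 0, 0], 0.0854],
    [[0.007, 0, 0], [0, 0, 0], 0.0854],
    [[0.007, 0, 0], [0, 0, 0], 0.0854],
    [[0.005, 0, 0], [0, 0, 0], 0.0854],
    [[0.003, 0, 0], [0, 0, 0], 0.0854],
    [[0.003, 0, 0], [0, 0, 0], 0.0854],
    [[0.003, 0, 0], [0, 0, 0], 0.0854],
  ],
)

```text
time: 12.35
eef_pos: [0.6557, -0.102, 0.021]
ee_rot: [[-0.126, 0.992, 0.0], [0.992, 0.126, -0.002], [-0.002, -0.0, -1.0]]
contact_force: [-2.0, -9.2, 0.6]
gripper_width: 1.0
finger_force: 4.0
```

>>> play_rows(
  plan=[
    [[0.003, 0, 0], [0, 0, 0], 0.0854],
    [[0.003, 0, 0], [0, 0, 0], 0.0854],
    [[0.003, 0, 0], [0, 0, 0], 0.0854],
    [[0.003, 0, 0], [0, 0, 0], 0.0854],
  ],
)

```text
time: 12.85
eef_pos: [0.6542, -0.0903, 0.021]
ee_rot: [[-0.126, 0.992, -0.0], [0.992, 0.126, -0.002], [-0.002, -0.0, -1.0]]
contact_force: [-1.9, -8.2, 0.8]
gripper_width: 1.0
finger_force: 4.1
```

>>> play_rows(
  plan=[
    [[0.003, 0, 0], [0, 0, -0.003], 0.0854],
    [[0.003, 0, 0], [0, 0, 0], 0.0854],
    [[0.003, 0, 0], [0, 0, 0], 0.0854],
    [[0.003, 0, 0], [0, 0, 0], 0.0854],
    [[0.003, 0, 0], [0, 0, 0], 0.0854],
    [[0.003, 0, 0], [0, 0, 0], 0.0854],
  ],
)

```text
time: 13.6
eef_pos: [0.652, -0.0723, 0.021]
ee_rot: [[-0.129, 0.992, 0.0], [0.992, 0.129, -0.001], [-0.001, 0.0, -1.0]]
contact_force: [0.3, -6.4, 1.0]
gripper_width: 0.997
finger_force: 3.5
```

>>> play_rows(
  plan=[
    [[0.0015, 0, 0], [0, 0, 0], 0.0854],
    [[0.0015, 0, 0], [0, 0, 0], 0.0854],
    [[0.0015, 0, 0], [0, 0, 0], 0.0854],
  ],
)

```text
time: 13.98
eef_pos: [0.6515, -0.0679, 0.021]
ee_rot: [[-0.129, 0.992, 0.0], [0.992, 0.129, -0.001], [-0.001, 0.0, -1.0]]
contact_force: [-0.6, -7.8, 0.9]
gripper_width: 0.998
finger_force: 3.5
```

>>> play_rows(
  plan=[
    [[0.0015, 0, 0], [0, 0, 0], 0.0854],
    [[0.0015, 0, 0], [0, 0, 0], 0.0854],
  ],
)

```text
time: 14.22
eef_pos: [0.6511, -0.0651, 0.021]
ee_rot: [[-0.129, 0.992, 0.0], [0.992, 0.129, -0.002], [-0.002, 0.0, -1.0]]
contact_force: [-0.1, -10.3, 0.3]
gripper_width: 1.002
finger_force: 4.9
```

>>> play_rows(
  plan=[
    [[0.001, 0, 0], [0, 0, 0], 0.0854],
    [[0.001, 0, 0], [0, 0, 0], 0.0854],
  ],
)

```text
time: 14.48
eef_pos: [0.6509, -0.0633, 0.021]
ee_rot: [[-0.129, 0.992, 0.0], [0.992, 0.129, -0.002], [-0.002, 0.0, -1.0]]
contact_force: [-0.1, -10.0, 0.8]
gripper_width: 1.001
finger_force: 5.3
```

>>> play_rows(
  plan=[
    [[0.001, 0, 0], [0, 0, 0], 0.0854],
    [[0.001, 0, 0], [0, 0, 0], 0.0854],
  ],
)

```text
time: 14.72
eef_pos: [0.6506, -0.0613, 0.021]
ee_rot: [[-0.129, 0.992, 0.0], [0.992, 0.129, -0.002], [-0.002, 0.0, -1.0]]
contact_force: [-0.2, -10.1, 0.7]
gripper_width: 1.003
finger_force: 4.9
```

>>> play_rows(
  plan=[
    [[0.0005, 0, 0], [0, 0, 0], 0.0854],
    [[0.0005, 0, 0], [0, 0, 0], 0.0854],
  ],
)

```text
time: 14.98
eef_pos: [0.6505, -0.0603, 0.021]
ee_rot: [[-0.129, 0.992, 0.0], [0.992, 0.129, -0.002], [-0.002, 0.0, -1.0]]
contact_force: [0.2, -10.1, 0.2]
gripper_width: 1.0
finger_force: 4.9
```

>>> play_rows(
  plan=[
    [[0.0006, 0, 0], [0, 0, 0], 0.0854],
    [[0.0006, 0, 0], [0, 0, 0], 0.0854],
  ],
)

```text
time: 15.22
eef_pos: [0.6503, -0.0591, 0.021]
ee_rot: [[-0.129, 0.992, 0.0], [0.992, 0.129, -0.002], [-0.002, 0.0, -1.0]]
contact_force: [0.4, -9.9, -0.1]
gripper_width: 1.002
finger_force: 5.0
```

>>> play_rows(
  plan=[
    [[0.0004, 0, 0], [0, 0, 0], 0.0854],
    [[0.0004, 0, 0], [0, 0, 0], 0.0854],
  ],
)

```text
time: 15.48
eef_pos: [0.6502, -0.0583, 0.021]
ee_rot: [[-0.129, 0.992, 0.0], [0.992, 0.129, -0.002], [-0.002, 0.0, -1.0]]
contact_force: [0.1, -8.9, 0.4]
gripper_width: 1.002
finger_force: 5.0
```

>>> play_rows(
  plan=[
    [[0.0003, 0, 0], [0, 0, 0], 0.0854],
    [[0.0003, 0, 0], [0, 0, 0], 0.0854],
  ],
)

```text
time: 15.72
eef_pos: [0.6501, -0.0577, 0.021]
ee_rot: [[-0.129, 0.992, 0.0], [0.992, 0.129, -0.002], [-0.002, 0.0, -1.0]]
contact_force: [-0.4, -10.7, 0.7]
gripper_width: 1.0
finger_force: 4.9
```

>>> play_rows(
  plan=[
    [[0.0003, 0, 0], [0, 0, 0], 0.0854],
    [[0.0003, 0, 0], [0, 0, 0], 0.0854],
  ],
)

```text
time: 15.98
eef_pos: [0.65, -0.0572, 0.021]
ee_rot: [[-0.129, 0.992, 0.0], [0.992, 0.129, -0.002], [-0.002, 0.0, -1.0]]
contact_force: [0.5, -9.8, 0.1]
gripper_width: 1.002
finger_force: 4.9
```

>>> play_rows(
  plan=[
    [[0.0003, 0, 0], [0, 0, 0], 0.0854],
    [[0.0003, 0, 0], [0, 0, 0], 0.0854],
  ],
)

```text
time: 16.23
eef_pos: [0.65, -0.0566, 0.021]
ee_rot: [[-0.129, 0.992, 0.0], [0.992, 0.129, -0.002], [-0.002, 0.0, -1.0]]
contact_force: [0.2, -12.0, 0.1]
gripper_width: 0.999
finger_force: 5.5
```

>>> play_rows(
  plan=[
    [[0.0003, 0, 0], [0, 0, 0], 0.0854],
    [[0.0003, 0, 0], [0, 0, 0], 0.0854],
  ],
)

```text
time: 16.48
eef_pos: [0.65, -0.0564, 0.021]
ee_rot: [[-0.129, 0.992, 0.0], [0.992, 0.129, -0.003], [-0.003, 0.0, -1.0]]
contact_force: [0.6, -15.1, -0.0]
gripper_width: 0.999
finger_force: 7.7
```

>>> play_rows(
  plan=[
    [[0.0003, 0, 0], [0, 0, 0], 0.0854],
    [[0.0003, 0, 0], [0, 0, 0], 0.0854],
  ],
)

```text
time: 16.73
eef_pos: [0.65, -0.0564, 0.021]
ee_rot: [[-0.129, 0.992, 0.001], [0.992, 0.129, -0.003], [-0.003, 0.0, -1.0]]
contact_force: [1.5, -19.7, -1.1]
gripper_width: 0.997
finger_force: 9.7
```

>>> play_rows(
  plan=[
    [[0.0003, 0, 0], [0, 0, 0], 0.0854],
    [[0.0002, 0, 0], [0, 0, 0], 0.0854],
  ],
)

```text
time: 16.98
eef_pos: [0.65, -0.0563, 0.0211]
ee_rot: [[-0.128, 0.992, 0.001], [0.992, 0.128, -0.004], [-0.004, 0.0, -1.0]]
contact_force: [1.6, -23.2, -1.2]
gripper_width: 1.002
finger_force: 11.3
```

The y push also reached its hard stop. I back off, lift and turn back to check the x side.

>>> play_rows(
  plan=[
    [[-0.005, 0, 0], [0, 0, 0], 0.0854],
    [[-0.02, 0, 0], [0, 0, 0], 0.0854],
    [[0, 0, -0.05], [0, 0, 0], 0.0854],
    [[0, 0, -0.03], [0, 0, -0.1745], 0.0854],
    [[0, 0, 0], [0, 0, -0.1745], 0.0854],
    [[0, 0, 0], [0, 0, -0.1745], 0.0854],
    [[0, 0, 0], [0, 0, -0.1745], 0.0854],
    [[0, 0, 0], [0, 0, -0.1745], 0.0854],
    [[0, 0, 0], [0, 0, -0.1745], 0.0854],
    [[0, 0, 0], [0, 0, -0.1745], 0.0854],
  ],
)

```text
time: 18.23
eef_pos: [0.653, -0.0794, 0.1008]
ee_rot: [[-0.977, 0.213, -0.0], [0.213, 0.977, -0.0], [0.0, -0.0, -1.0]]
contact_force: [0.3, -0.6, 0.9]
gripper_width: 0.999
finger_force: 0.0
```

>>> play_rows(
  plan=[
    [[0, 0, 0], [0, 0, -0.1745], 0.0854],
    [[0, 0, 0], [0, 0, -0.1745], 0.0854],
    [[0.029, 0.038, 0], [0, 0, 0], 0.0854],
    [[0.029, 0.038, 0], [0, 0, 0], 0.0854],
    [[0.029, 0.038, 0], [0, 0, 0], 0.0854],
    [[0, 0, 0], [0, 0, 0], 0.0854],
    [[0, 0, 0], [0, 0, 0], 0.0854],
  ],
)

```text
time: 19.1
eef_pos: [0.5525, 0.0227, 0.1012]
ee_rot: [[-0.992, -0.129, 0.001], [-0.129, 0.992, -0.0], [-0.001, -0.0, -1.0]]
contact_force: [0.1, -0.5, 0.1]
gripper_width: 1.003
finger_force: 0.0
```

Run:
```python
from pan import *
s,cw=snap('wrist');o=r.get_obs();P=cloud(s,cw);z=s['range_z']
np.savez('w4.npz',P=P,c=s['color'],z=z,K=s['intrinsics'],cw=cw)
cv2.imwrite('pics/w4.png',s['color'][:,:,::-1])
p=o['eef_pos'];print(p,RB@p[:2],np.degrees(np.arctan2(o['ee_rot'][1,0],o['ee_rot'][0,0])))
```

```text
[0.55267428 0.02250997 0.10098624] [ 0.55091886 -0.04943647] -172.6293179423514
```

View pics/w4.png

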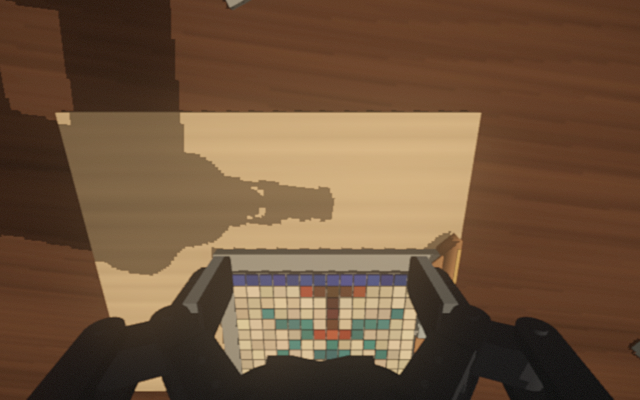

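The panel sits in the L, its near edge level at v≈250 and its left end under the rail at (440,245). Now a gentle touch-up push in x.

>>> play_rows(
  plan=[
    [[0, 0, 0.04], [0, 0, -0.0015], 0.0854],
    [[0, 0, 0.03], [0, 0, 0], 0.0854],
    [[0, 0, 0.01], [0, 0, 0], 0.0854],
    [[-0.007, 0, 0], [0, 0, 0], 0.0854],
    [[-0.007, 0, 0], [0, 0, 0], 0.0854],
    [[-0.004, 0, 0], [0, 0, 0], 0.0854],
    [[-0.001, 0, 0], [0, 0, 0], 0.0854],
    [[0, 0, 0], [0, 0, 0], 0.0854],
  ],
)

```text
time: 20.15
eef_pos: [0.5708, 0.0259, 0.021]
ee_rot: [[-0.991, -0.13, 0.0], [-0.13, 0.991, -0.0], [-0.0, -0.0, -1.0]]
contact_force: [0.2, 0.4, -0.1]
gripper_width: 0.999
finger_force: 0.0
```

>>> play_rows(
  plan=[
    [[-0.0005, 0, 0], [0, 0, 0], 0.0854],
    [[-0.0005, 0, 0], [0, 0, 0], 0.0854],
  ],
)

```text
time: 20.4
eef_pos: [0.5717, 0.026, 0.0209]
ee_rot: [[-0.991, -0.13, 0.0], [-0.13, 0.991, -0.0], [-0.0, -0.0, -1.0]]
contact_force: [-0.4, -0.5, 0.5]
gripper_width: 1.001
finger_force: 0.0
```

>>> play_rows(
  plan=[
    [[-0.0005, 0, 0], [0, 0, 0], 0.0854],
    [[-0.0003, 0, 0], [0, 0, 0], 0.0854],
  ],
)

```text
time: 20.65
eef_pos: [0.5725, 0.0261, 0.0208]
ee_rot: [[-0.991, -0.13, -0.0], [-0.13, 0.991, -0.0], [0.0, -0.0, -1.0]]
contact_force: [0.8, 0.2, 0.1]
gripper_width: 0.996
finger_force: 0.0
```

>>> play_rows(
  plan=[
    [[-0.0004, 0, 0], [0, 0, 0], 0.0854],
    [[-0.0003, 0, 0], [0, 0, 0], 0.0854],
  ],
)

```text
time: 20.9
eef_pos: [0.5732, 0.0262, 0.0208]
ee_rot: [[-0.991, -0.13, -0.0], [-0.13, 0.991, -0.0], [0.0, -0.0, -1.0]]
contact_force: [-0.3, 0.2, 0.3]
gripper_width: 1.001
finger_force: 0.0
```

>>> play_rows(
  plan=[
    [[-0.0004, 0, 0], [0, 0, 0], 0.0854],
    [[-0.0003, 0, 0], [0, 0, 0], 0.0854],
  ],
)

```text
time: 21.15
eef_pos: [0.5736, 0.0263, 0.0207]
ee_rot: [[-0.991, -0.13, -0.001], [-0.13, 0.991, -0.0], [0.001, -0.0, -1.0]]
contact_force: [-4.8, -2.0, 2.6]
gripper_width: 1.001
finger_force: 2.8
```

>>> play_rows(
  plan=[
    [[-0.0004, 0, 0], [0, 0, 0], 0.0854],
    [[-0.0003, 0, 0], [0, 0, 0], 0.0854],
  ],
)

```text
time: 21.4
eef_pos: [0.5737, 0.0263, 0.0206]
ee_rot: [[-0.991, -0.13, -0.002], [-0.13, 0.991, -0.0], [0.002, -0.0, -1.0]]
contact_force: [-11.4, -1.4, 6.5]
gripper_width: 1.0
finger_force: 5.9
```

>>> play_rows(
  plan=[
    [[-0.0003, 0, 0], [0, 0, 0], 0.0854],
    [[-0.0002, 0, 0], [0, 0, 0], 0.0854],
  ],
)

```text
time: 21.65
eef_pos: [0.5738, 0.0263, 0.0206]
ee_rot: [[-0.991, -0.13, -0.003], [-0.13, 0.991, -0.0], [0.003, 0.0, -1.0]]
contact_force: [-14.9, -2.8, 7.9]
gripper_width: 0.999
finger_force: 7.8
```

X is at the same stop (572.3 mm) as before. Retreat and verify.

>>> play_rows(
  plan=[
    [[0.005, 0, 0], [0, 0, 0], 0.0854],
    [[0.02, 0, 0], [0, 0, 0], 0.0854],
    [[0, 0, -0.05], [0, 0, 0], 0.0854],
    [[0, 0, -0.06], [0, 0, 0], 0.0854],
    [[-0.05, 0, -0.03], [0, 0, 0], 0.0854],
    [[-0.06, 0, 0], [0, 0, 0], 0.0854],
    [[-0.04, 0, 0], [0, 0, 0], 0.0854],
    [[0, 0, 0], [0, 0, 0], 0.0854],
    [[0, 0, 0], [0, 0, 0], 0.0854],
  ],
)

```text
time: 22.78
eef_pos: [0.6986, 0.0428, 0.1604]
ee_rot: [[-0.991, -0.13, -0.001], [-0.13, 0.991, -0.0], [0.001, 0.0, -1.0]]
contact_force: [0.2, 0.1, 0.8]
gripper_width: 1.001
finger_force: 0.0
```

Run:
```python
from pan import *
s,cw=snap('wrist');o=r.get_obs();P=cloud(s,cw);z=s['range_z'];K=s['intrinsics']
cv2.imwrite('pics/w5.png',s['color'][:,:,::-1]);print(o['eef_pos'],o['contact_force'])
B=P.copy();B[...,:2]=P[...,:2]@RB.T
pm=(z>0)&(P[...,2]>.0165)&(P[...,2]<.023)&(B[...,0]<.694)&(B[...,0]>.56)&(B[...,1]<.018)&(B[...,1]>-.15)
ys=B[...,1];xs=B[...,0]
vs=[v for v in range(400) if pm[v].sum()>20];us=[u for u in range(640) if pm[:,u].sum()>20]
uv=np.array([(np.where(pm[v])[0].min()-.5,v) for v in vs[8:-8]]);print('-y edge',fit(onplane(K,cw,uv,.021)[:,:2]@RB.T))
uv=np.array([(u,np.where(pm[:,u])[0].min()-.5) for u in us[8:-8]]);print('-x edge',fit(onplane(K,cw,uv,.021)[:,:2]@RB.T))
```

```text
[0.69836577 0.04274145 0.16084459] [-1.09716234 -0.74637902  0.27291163]
-y edge ang -0.05 at 633.6 -129.8 sd 0.24 n 117
-x edge ang -89.97 at 582.6 -57.3 sd 0.00 n 171
```

View pics/w5.png

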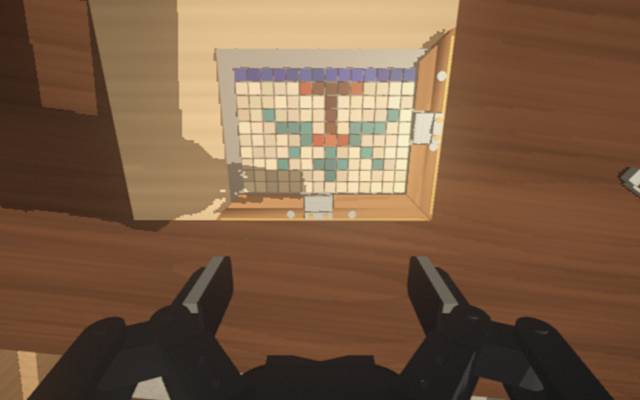

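The panel sits square in the corner, under both rails and clips: its edges are at (220–430, 50) and u≈225, within 0.05° of parallel, and at the hard stops in x and y. The gripper is clear, so I hand in.

```bash
python3 -c "
from workcell import r
print(r.finish_job())"
```

```text
the job is handed in; nothing more can be done
None
```

I handed the job in with the panel at both rails' hard stops, square to the frame within about 0.05° and the gripper clear; the highest force I read was about 23 N (limit 30 N), and the hand-in returned no verdict.

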